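# Serve the low tea tin from a packed row

### The arm

A 7-joint arm with a two-finger parallel gripper is mounted at the origin on the work surface. World frame = base frame: x ahead of the robot, y to its left, z up, the work surface at z = 0. Lengths are in m, angles in rad, forces in N, time in s.
With the tool pointing down it reaches from about 0.35 to 0.9 m from the base axis. Payload 8.1 kg.
Tool frame: the origin (TCP) lies at the very end of the fingers, on their centre line; the grasp point (between the pads) lies 19 mm behind it (grasp_offset is the distance from the TCP to the grasp point, in m); z points along the fingers, y is the line along which they close (so a half turn about z gives the same grasp; the last joint's range is limited). The gripper opens to 92 mm and grips with 3 to 60 N. Pads are 19 mm wide; open, the fingers measure 130 mm over their backs; the gripper's body (75 mm by 190 mm) begins 47 mm behind the grasp point.
Start: joints at [1.175, 0.434, 0.025, 1.573, -0.012, 1.134, -0.075], TCP at [0.18, -0.598, 0.227] pointing down, gripper open.
Joint ranges: [-2.62, 2.62], [-0.44, 2.09], [-1.27, 1.32], [0.08, 2.57], [-1.32, 4.46], [0.12, 2], [-2.74, 2.74]. Speed limits (rad/s): [2.22, 2.22, 3.01, 3.01, 3.14, 3.14, 3.14].

### API

Orientations are given as a rotation vector (axis times angle).
In Python, from cell import observe, get_image, camera_params, sign_off, silhouettes, grasp_offset gives the robot as it stands. The module is installed in compiled form; this text tells all that it offers.
- The arm moves only by the tool jog_arm, never from a script. Its argument "motion" is a list that holds one entry, the list of rows, each a list of 7 numbers: the shift along the tool's x, y, z in m, then the turn, a rotation vector about the tool's x, y, z in rad, then the closure, from -1 (fully open) to 1 (shut), so that 0 is half open. In form: [[[dx, dy, dz, wx, wy, wz, hand], ...]]. A call has 1 to 10 rows; each row is the pose to reach, as a shift and turn from the pose commanded when the call began, along the tool's axes at that moment; what a row does not reach only later rows make up. A row lasts 1/12 s, in which the tool goes at most 41.7 mm and 7.16 degrees, less where a joint would pass 70% of its speed; a pose out of reach is approached as far as the arm can. A call with a gripper value outside its range is refused whole. The fingers move at their own pace and stop on an object; "force" is the grip in N (left out, the last holds). Time passes only in rows, so rows that repeat a pose let the fingers close. It gives the time, the measured TCP pose, the force, the opening and the grip force at its end, in the units of the state.
- observe(): the state, without advancing time (a new reading comes with each control period).
- get_image(name): name is "side" or "top" or "wrist"; returns the picture (480x640x3 uint8, red, green, blue); there is no depth.
- camera_params(name): a dict with "vertical_fov" (degrees; the focal length in pixels is half the picture's height over the tangent of half this angle, whatever the lens; pixels are square), "cx", "cy" (the principal point, pixels), "dist_coeffs" ([k1, k2, p1, p2, k3] as OpenCV has them; the pictures are not rectified), "T" (4x4, takes a point from camera to world coordinates). Camera axes: x right, y down, z forward; pixel columns grow to the right and rows downward; lengths in m; the calibration is good to about 2 mm. A picture is of the moment at which its call begins: read the wrist's pose just before it. camera_params takes no time and is no camera call; for the wrist camera it gives the pose at the moment of the call.
- sign_off(): hands the job in; it is judged then, once.
Trained networks look in the newest picture that a camera, given by its name, has taken for a name from the list of things; names that differ only in an ending like _2 or _b are one class to them, and where a whole thing is asked for, a point or a joint stands for the part that bears it (a point fixed in the world has none). Each returns a list of dicts, best first, with "p" (0 to 1); they miss things now and then, are a little off and sometimes report something else, mostly with a low value. They report only what shows in the picture. A call takes as long as a camera call. They do not tell look-alikes from the thing itself.
- silhouettes(query, camera): "mask" (480x640 bool, what is visible of it) and "pixel" ([column, row] in pixels, amid what is visible of it).
The state is a dict: "clock": time; "joints": joint angles; "dq": joint speeds; "joint_efforts": joint torques, N m; "position": TCP position; "ee_rot": TCP orientation; "force": force on the tool from outside, world axes, zero at the start; "ft_torque": the same for the moment, N m; "width": opening from 0.0 (shut) to 1.0 (fully open); "gripper_force": force on a finger pad.
Only numpy, scipy, OpenCV 4.12 (cv2) and the standard library are available. Lean on these libraries where they do the work, as an engineer would, in place of code of your own. Each camera call takes 0.05 s, during which the arm holds its last target. There are 200 camera calls.

### The job

Three tea tins stand packed side by side under the narrow wire shelf on the coffee counter, too close for fingers. Nudge the lowest one lengthwise along the counter until its end stands well clear of its neighbours, then take hold of it there and set it down, not drop it, upright and flat on the floor of the wooden serving tray, and let go. Leave the two tall tins standing in their places and do not push about or knock over anything else.

Things in the scene. Friction and masses are not known exactly. Their poses are not given: they have to be found in the camera images.
- low_tin: The tin to serve: the lowest of the three flat-lidded rectangular steel tea tins with black lids in the row; 120 mm long (its x), 48 mm wide (y), 56 mm high, 0.2 kg give or take, rigid, closed. Origin at the centre of its underside. It may stand at any of the three places in the row.
- tall_tin_a: A neighbour: tin of the same length and width, 70 mm high, 0.35 kg or so. Origin at the centre of its underside, x along its length.
- tall_tin_b: The other neighbour, the same as tall_tin_a.
- riser: Fixed narrow wire shelf standing over the row. Origin on the counter under the row's middle; x runs along the tins' length, roughly to the robot's right (world -y), y along the row. The tins stand on the counter at y = -50, 0, +50 mm, centred on x = 0 within 3 mm, about 2 mm apart. Its two legs, 8 mm thick, stand at x = -8, y = -100 and +100 mm, on feet 14 mm wide, 5 mm high, from x = -65 to +25 mm.
- riser_top (a point): Centre of the shelf's wire top, at x = -35 mm of the riser, 193 mm above the counter. The top is 6 mm thick and covers only x = -65 to -5 mm, y = -104 to +104 mm of the riser, so it hangs over the tins' left ends (x = -60) and leaves their right ends (x = +60) open above.
- tray: Fixed wooden serving tray, 210 mm (its x) by 250 mm (y) outside, walls 5 mm thick, rim 18 mm above the counter, inner floor 5 mm above the counter. Origin on the counter under its centre. The half with x > 0 is empty.
- cup: Bystander: white ceramic cup, 68 mm across and 70 mm high, standing in the tray on its x < 0 half. Origin at the centre of its underside.
- sugar: Bystander: straight round canister, 72 mm across, 150 mm high. Origin at the centre of its underside.
- creamer: Bystander: round jar with a lid, 72 mm across, 150 mm high. Origin at the centre of its underside.
- spoon: Bystander: steel spoon, under 200 mm long, lying flat on the counter between the robot and the row.
- sanitizer: Bystander: clear bottle, 56 mm across, 140 mm high. Origin at the centre of its underside.
- stirrers: Bystander: paper beaker of wooden stirring sticks, 68 mm across, 130 mm high over all. Origin at the centre of its underside.
- truck: Bystander: red toy pickup truck, 130 x 62 x 60 mm.
Mind the look-alikes: they are no part of the job. Of the things that look like the riser, take the one that is farthest to the robot's right at the start. What is shaped like the low_tin but turquoise is not meant.

How it is judged:
By the outcome, as a careful person would: the job done as asked, in the order asked, and still so for the second after the job is handed in, with the robot touching nothing.
It also fails if it takes over 64 s, if anything falls off the work surface, if the arm or the gripper's body presses on something with over 40 N, if the wrist force passes 120 N, or if a joint passes its speed limit or range.

## Working session

There is one attempt and no reset: what is moved stays moved. The work goes in short steps, Python scripts to look and compute and a tool call to move; the robot and the scene stay as the last step left them, time stands still between calls to the robot, and variables do not carry over. Pictures are saved under pics/ and viewed, at most 10 in all, crops included, and the job is handed in when it is done.

Besides the shell and the picture viewer there is one more tool, called as a command line: name --argument value ..., lists and objects as JSON in quotes. jog_arm: Moves the arm, as the interface text tells. Its arguments: {"type":"object","properties":{"motion":{"type":"array"},"force":{"type":"number"}},"required":["motion"]}

```bash
mkdir -p pics; cat > h.py <<'E'
import numpy as np, cv2
from cell import *
def cam(n):
    c=camera_params(n); f=240/np.tan(np.radians(c['vertical_fov'])/2)
    return np.array([[f,0,c['cx']],[0,f,c['cy']],[0,0,1]]),np.array(c['dist_coeffs'],float),np.array(c['T'])
def ray(n,px,z):
    K,d,T=cam(n); u=cv2.undistortPoints(np.array(px,float).reshape(-1,1,2),K,d).reshape(-1,2)
    r=np.c_[u,np.ones(len(u))]@T[:3,:3].T; o=T[:3,3]
    return o+r*((z-o[2])/r[:,2])[:,None]
def proj(n,P):
    K,d,T=cam(n); R=T[:3,:3].T
    return cv2.projectPoints(np.array(P,float).reshape(-1,1,3),cv2.Rodrigues(R)[0],-R@T[:3,3],K,d)[0].reshape(-1,2)
def save(n,f,im=None):
    im=get_image(n) if im is None else im
    cv2.imwrite('pics/'+f,im[:,:,::-1]); return im
E
python3 - <<'E'
from h import *
save('top','top0.png');save('side','side0.png')
for n in('top','side'):
    K,d,T=cam(n);print(n,K[0,0],T.round(3).tolist())
s=observe();print(s['position'],s['ee_rot'],grasp_offset)
for q in('low_tin','tall_tin_a','riser','tray','cup'):
    for n in('top','side'):
        print(q,n,[(r['p'],np.round(r['pixel']).tolist(),int(r['mask'].sum())) for r in silhouettes(q,n)])
E
```

```text
top 579.4132497874358 [[-0.03, -0.978, 0.204, 0.322], [-1.0, 0.031, -0.003, -0.025], [-0.004, -0.204, -0.979, 1.455], [0.0, 0.0, 0.0, 1.0]]
side 571.540517740525 [[-0.996, -0.053, 0.07, 0.484], [-0.087, 0.73, -0.678, 0.858], [-0.016, -0.681, -0.732, 1.058], [0.0, 0.0, 0.0, 1.0]]
[ 0.18021847 -0.59797849  0.22601807] [-3.10662568e+00 -4.57973348e-01  5.06906847e-04] 0.0188
low_tin top [(0.88, [170.0, 223.0], 1077), (0.73, [272.0, 245.0], 831), (0.18, [437.0, 301.0], 7441)]
low_tin side [(0.63, [298.0, 302.0], 1052), (0.62, [256.0, 396.0], 2098)]
tall_tin_a top [(0.83, [258.0, 284.0], 1004), (0.58, [264.0, 264.0], 812)]
tall_tin_a side [(0.94, [345.0, 314.0], 1327), (0.68, [322.0, 305.0], 1404)]
riser top [(0.69, [238.0, 246.0], 1943)]
riser side [(0.76, [372.0, 380.0], 2122), (0.59, [315.0, 279.0], 2021), (0.17, [398.0, 161.0], 650)]
tray top [(0.84, [438.0, 300.0], 7611), (0.66, [464.0, 324.0], 655), (0.47, [240.0, 248.0], 1732)]
tray side [(0.88, [373.0, 185.0], 4333), (0.62, [322.0, 304.0], 1286), (0.37, [343.0, 313.0], 1283)]
cup top [(0.77, [466.0, 323.0], 633)]
cup side [(0.75, [239.0, 272.0], 957), (0.58, [396.0, 160.0], 676), (0.36, [416.0, 299.0], 694)]
```

View pics/top0.png

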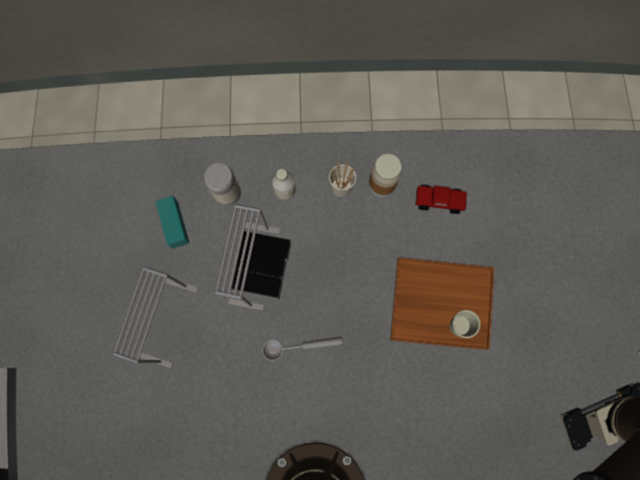

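View pics/side0.png

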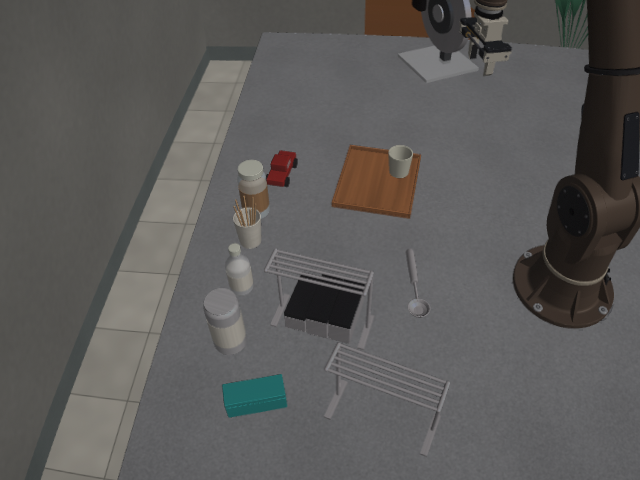

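The two risers are at top px (240,250), with the tins, and (140,315), empty. The one at (240,250) is farther right and holds the black-lidded row, so it is the one meant. The turquoise tin at (172,222) is the decoy. I'll confirm with an enlarged crop.

```bash
python3 - <<'E'
from h import *
a=cv2.imread('pics/top0.png')[195:320,200:310];b=cv2.imread('pics/side0.png')[240:350,250:390]
a=cv2.resize(a,None,fx=4,fy=4,interpolation=3)[:480];a=cv2.convertScaleAbs(a,alpha=2,beta=10)
b=cv2.resize(b,(356,280),interpolation=3);b=cv2.convertScaleAbs(b,alpha=1.7,beta=10)
c=np.zeros((480,800,3),np.uint8);c[:,:440]=a;c[:280,442:798]=b
cv2.imwrite('pics/crop1.png',c)
E
```

```text
(no output)
```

View pics/crop1.png

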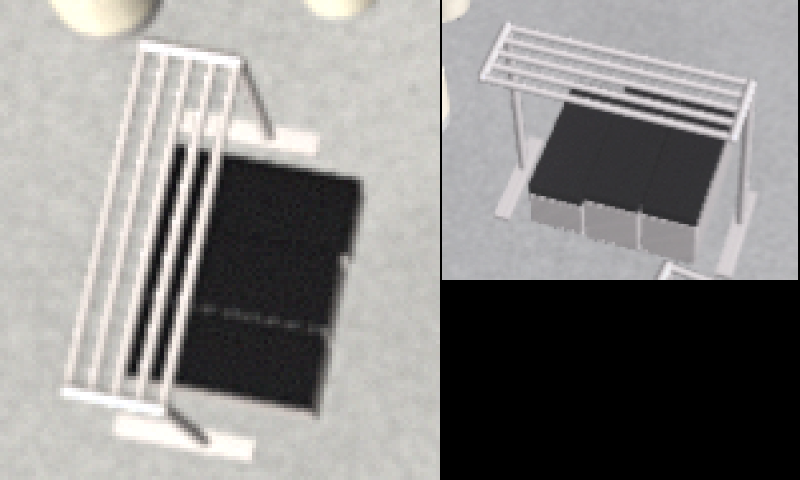

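```bash
cat > fit.py <<'E'
from h import *
from scipy.optimize import least_squares
# riser top corners (top face z=.196) order: (-65,104),(-5,104),(-65,-104),(-5,-104)
L=np.array([[-.065,.104],[-.005,.104],[-.065,-.104],[-.005,-.104]])
tp=np.array([[141,43],[243,62],[64,394],[170,410]])/4+[200,195]-.375
sd=(np.array([[738,137],[754,84],[484,78],[508,26]])-[442,0])*(140/356,110/280)+[250,240]-.3
# assign side: nearest camera (left end x=-65): lower row in picture
sdL=np.array([[-.065,-.104],[-.005,-.104],[-.065,.104],[-.005,.104]])
def W(p,l,z): 
    c,s=np.cos(p[2]),np.sin(p[2]); l=np.atleast_2d(l)
    return np.c_[p[0]+c*l[:,0]-s*l[:,1],p[1]+s*l[:,0]+c*l[:,1],np.full(len(l),z)]
f=lambda p:np.r_[(proj('top',W(p,L,.196))-tp).ravel(),(proj('side',W(p,sdL,.196))-sd).ravel()]
r=least_squares(f,[.5,.1,-1.5]);print(r.x,r.fun.round(1).reshape(-1,2).tolist());np.save('riser.npy',r.x)
p=r.x
T=cv2.imread('pics/top0.png');S=cv2.imread('pics/side0.png')
for low in range(3):
    e=[]
    for n,im in(('top',T),('side',S)):
        m=np.zeros(im.shape[:2],np.uint8)
        for i,y in enumerate((-.05,0,.05)):
            h=.056 if i==low else .07
            c=[[a*.06,y+b*.024] for a,b in((-1,-1),(1,-1),(1,1),(-1,1))]
            cv2.fillPoly(m,[np.round(proj(n,W(p,c,h))*16).astype(int)],255,shift=4)
            # neighbour faces hide: approx, lids only
        dark=(im.max(2)<40).astype(np.uint8)
        x0,y0,x1,y1=(225,225,300,305) if n=='top' else (275,270,350,340)
        d=dark[y0:y1,x0:x1];mm=m[y0:y1,x0:x1]>0
        e.append((d.astype(bool)^mm).sum())
    print('y',low,e)
out=[]
for n,im,(x0,y0,x1,y1) in(('top',T,(220,220,310,310)),('side',S,(270,265,370,345))):
    c=cv2.convertScaleAbs(cv2.resize(im[y0:y1,x0:x1],None,fx=6 if n=='top' else 2.6,fy=6 if n=='top' else 2.6,interpolation=0),alpha=3.5,beta=15)
    out.append(c)
cv2.imwrite('pics/crop2.png',out[0])
g=cv2.cvtColor(S,6)
for y in(-.05,0,.05): # left end face column profile: position of lid edge vs height
    pts=W(p,[[-.0605,y]],0)
    zs=np.arange(0,.09,.002);q=proj('side',np.c_[np.tile(pts[0,:2],(len(zs),1)),zs]).astype(np.float32)
    print(y,cv2.remap(g,q[:,0],q[:,1],1).ravel().tolist())
E
python3 fit.py
python3 - <<'E'
from h import *
for n in('top','side'):
  for q in('tray','spoon','sugar','sanitizer'):
    get_image(n) if q=='tray' else 0
    r=silhouettes(q,n)[:2]
    for k in r:
        c=cv2.minAreaRect(np.argwhere(k['mask'])[:,::-1].astype(np.float32));b=cv2.boxPoints(c)
        print(n,q,k['p'],ray(n,b,.018 if q=='tray' else .005)[:,:2].round(3).tolist())
    if q=='tray':print(b.tolist())
E
```

```text
[ 0.56052753  0.12078517 -1.78572652] [[-0.9, -1.8], [-0.6, -2.0], [-1.6, 0.4], [-1.6, 1.6], [1.4, 0.3], [2.7, -2.6], [-1.9, -0.9], [-0.6, -2.4]]
y 0 [np.int64(842), np.int64(882)]
y 1 [np.int64(834), np.int64(844)]
y 2 [np.int64(750), np.int64(710)]
-0.05 [85, 84, 82, 83, 83, 83, 82, 82, 82, 82, 82, 82, 81, 82, 83, 83, 83, 83, 83, 82, 82, 81, 81, 81, 82, 83, 84, 85, 63, 34, 26, 22, 23, 23, 24, 25, 25, 25, 24, 24, 25, 25, 24, 24, 24]
0 [84, 83, 83, 83, 83, 83, 82, 82, 82, 82, 82, 81, 82, 82, 83, 83, 83, 83, 82, 82, 82, 82, 82, 82, 83, 82, 81, 69, 55, 37, 22, 22, 22, 23, 24, 25, 25, 25, 25, 25, 24, 24, 25, 25, 25]
0.05 [96, 92, 89, 84, 81, 80, 80, 81, 81, 81, 81, 81, 81, 82, 83, 83, 83, 83, 85, 87, 84, 80, 57, 35, 29, 23, 24, 24, 25, 26, 26, 26, 25, 25, 26, 26, 25, 26, 25, 25, 25, 25, 26, 26, 26]
top tray 0.62 [[0.365, -0.19], [0.574, -0.221], [0.539, -0.481], [0.329, -0.443]]
top tray 0.51 [[0.746, -0.152], [0.858, -0.19], [0.834, -0.26], [0.723, -0.221]]
[[365.4649353027344, 192.01910400390625], [377.5987243652344, 150.76434326171875], [404.5063781738281, 158.6783447265625], [392.37
[... 318 characters left out ...]
8, -0.395], [0.397, -0.443], [0.346, -0.383]]
side tray 0.69 [[0.866, -0.363], [0.789, -0.388], [0.726, -0.16], [0.796, -0.138]]
side tray 0.6 [[0.576, -0.203], [0.565, -0.486], [0.332, -0.441], [0.369, -0.17]]
[[330.7027282714844, 206.78379821777344], [341.7837829589844, 140.2973175048828], [421.7297058105469, 153.6216278076172], [410.6486511230469, 220.1081085205078]]
side spoon 0.85 [[0.416, -0.064], [0.366, -0.087], [0.325, 0.108], [0.37, 0.128]]
side spoon 0.44 [[0.722, 0.162], [0.716, -0.063], [0.437, 0.001], [0.471, 0.21]]
side sugar 0.66 [[0.859, 0.09], [0.784, 0.058], [0.715, 0.23], [0.785, 0.258]]
side sanitizer 0.85 [[0.84, -0.058], [0.781, -0.078], [0.729, 0.076], [0.783, 0.095]]
```

The enlarged profiles put the far tin's lid edge (side crop ≈(530–583,195)) about 12 mm lower than the other two. So the low tin stands at y=+50 of the riser. It's under the right-hand riser and has a black lid, so it is not the turquoise one. Moving to hover over its right end.

jog_arm --motion '[[[0.03,-0.025,-0.02,0,0,-0.05,-1],[0.06,-0.05,-0.02,0,0,-0.1,-1],[0.09,-0.075,-0.02,0,0,-0.16,-1],[0.12,-0.1,-0.02,0,0,-0.22,-1],[0.15,-0.125,-0.02,0,0,-0.28,-1],[0.18,-0.15,-0.02,0,0,-0.34,-1],[0.21,-0.175,-0.02,0,0,-0.4,-1],[0.24,-0.2,-0.02,0,0,-0.46,-1],[0.27,-0.225,-0.02,0,0,-0.52,-1],[0.3,-0.25,-0.02,0,0,-0.58,-1]]]'

```text
clock: 1.93
position: [0.3962, -0.2708, 0.2471]
ee_rot: [2.845, 1.331, 0.0]
force: [1.5, -0.8, 0.2]
width: 0.998
gripper_force: 0.0
```

```bash
cat >> h.py <<'E'
from scipy.spatial.transform import Rotation as Rn
def todo(pos,heading=None):
    "shift in tool axes (tool down) to pos and turn so that tool y heads to heading (rad)"
    s=observe();R=Rn.from_rotvec(s['ee_rot']).as_matrix()
    d=R.T@(np.array(pos)-s['position'])
    w=np.zeros(3)
    if heading is not None:
        y=np.array([np.cos(heading),np.sin(heading),0]);z=np.array([0,0,-1.]);w=Rn.from_matrix(R.T@np.c_[np.cross(y,z),y,z]).as_rotvec()
    print('t',round(s['clock'],2),'pos',np.round(s['position'],4),'shift',d.round(4),'turn',w.round(4),'F',np.round(s['force'],1),'w',s['width'],s['gripper_force'])
    return s
def RW(x,y,z):
    p=np.load('riser.npy');c,s=np.cos(p[2]),np.sin(p[2]);return np.array([p[0]+c*x-s*y,p[1]+s*x+c*y,z])
E
python3 -c "
from h import *
p=np.load('riser.npy');print(RW(.075,.056,.25));todo(RW(.075,.056,.25),p[2]+np.pi/2)"
```

```text
[0.59924309 0.03556719 0.25      ]
t 1.93 pos [ 0.3962 -0.2708  0.2471] shift [ 0.3654 -0.0404 -0.003 ] turn [ 8.000e-04  3.000e-04 -4.805e-01] F [ 1.5 -0.8  0.2] w 0.9984626758760943 0.0
```

jog_arm --motion '[[[0.035,-0.004,0,0,0,-0.05,-1],[0.07,-0.008,0,0,0,-0.1,-1],[0.105,-0.012,0,0,0,-0.15,-1],[0.14,-0.016,0,0,0,-0.2,-1],[0.175,-0.02,0,0,0,-0.25,-1],[0.21,-0.024,0,0,0,-0.3,-1],[0.245,-0.028,0,0,0,-0.35,-1],[0.28,-0.032,0,0,0,-0.4,-1],[0.305,-0.036,0,0,0,-0.45,-1],[0.33,-0.04,0,0,0,-0.48,-1]]]'

```text
clock: 2.77
position: [0.5777, 0.0079, 0.2467]
ee_rot: [-2.446, -1.971, -0.0]
force: [0.7, -1.2, -0.0]
width: 1.002
gripper_force: 0.0
```

```bash
python3 - <<'E'
from h import *
p=np.load('riser.npy');todo(RW(.05,.055,.1),p[2]+np.pi/2)
im=save('wrist','w1.png')
K,d,T=cam('wrist');print(K[0,0],T.round(3).tolist())
for q in('low_tin','tall_tin_a'):
    for r in silhouettes(q,'wrist'):print(q,r['p'],np.round(r['pixel']),cv2.boundingRect(r['mask'].astype(np.uint8)))
E
```

```text
t 2.77 pos [0.5777 0.0079 0.2467] shift [0.0566 0.0142 0.1467] turn [ 0.0001 -0.0003  0.0005] F [ 0.7 -1.2 -0. ] w 1.0020245104172991 0.0
331.6714441244914 [[0.978, -0.2, -0.054, 0.595], [-0.207, -0.943, -0.26, 0.084], [0.001, 0.266, -0.964, 0.404], [0.0, 0.0, 0.0, 1.0]]
low_tin 0.98 [335. 114.] (309, 53, 51, 120)
tall_tin_a 0.57 [231. 116.] (201, 38, 58, 134)
```

View pics/w1.png

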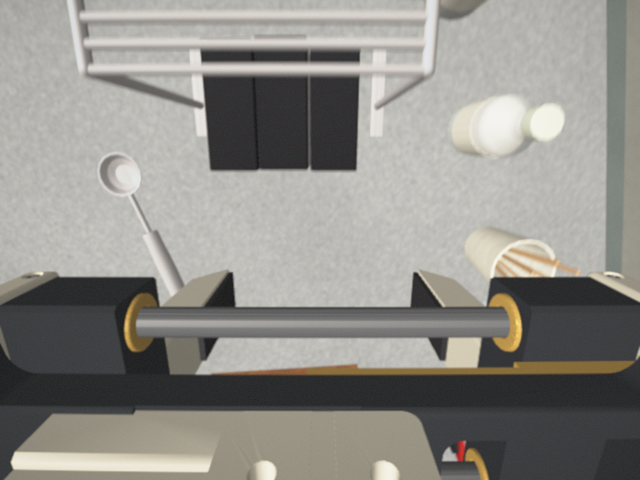

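The wrist view shows three lids. The rightmost, (310–358, 50–170), is the low tin and is the farthest from the robot. The sanitizer at (490,128) and stirrers at (510,260) are well to the right, and the spoon is at (140,220).

```bash
python3 - <<'E'
from h import *
p=np.load('riser.npy')
# subpixel edges in wrist picture
g=cv2.cvtColor(cv2.imread('pics/w1.png'),6).astype(int)
print('row150',g[150,200:216].tolist(),g[150,250:262].tolist(),g[150,304:316].tolist(),g[150,350:364].tolist())
print('cols end', [g[160:178,c].tolist() for c in(235,285,335)])
def loc(P):
    c,s=np.cos(p[2]),np.sin(p[2]);d=P[:,:2]-p[:2];return np.c_[c*d[:,0]+s*d[:,1],-s*d[:,0]+c*d[:,1]]
A=ray('wrist',[[311,100],[311.5,169.5],[357,169.5],[359,100]],.056);print('low',A.round(4).tolist(),loc(A).round(4).tolist())
B=ray('wrist',[[211,169.5],[257,169],[258,168],[307,168]],.07);print('tall',loc(B).round(4).tolist())
C=ray('wrist',[[376,135],[382,135],[197,135],[206,135]],.005);print('feet',loc(C).round(4).tolist())
E=ray('wrist',[[435,72],[84,72]],.196);print('top corners',loc(E).round(4).tolist())
E
```

```text
row150 [181, 178, 176, 177, 183, 185, 187, 174, 132, 79, 52, 50, 50, 49, 50, 51] [50, 46, 50, 47, 49, 41, 31, 33, 49, 50, 48, 48] [48, 46, 41, 48, 84, 95, 87, 61, 49, 47, 48, 47] [50, 48, 48, 47, 45, 45, 91, 159, 192, 195, 196, 194, 190, 189]
cols end [[48, 49, 49, 48, 50, 48, 49, 48, 49, 70, 113, 149, 172, 184, 184, 183, 185, 190], [48, 49, 47, 49, 50, 48, 49, 45, 70, 112, 147, 171, 183, 184, 184, 185, 184, 183], [48, 47, 47, 43, 47, 47, 48, 49, 48, 72, 115, 152, 179, 193, 197, 196, 194, 191]]
low [[0.5911, 0.1221, 0.056], [0.5768, 0.0568, 0.056], [0.6226, 0.0468, 0.056], [0.637, 0.1121, 0.056]] [[-0.0078, 0.0296], [0.0591, 0.0295], [0.0591, 0.0764], [-0.0078, 0.0765]]
tall [[0.058, -0.0694], [0.0575, -0.0238], [0.0566, -0.0228], [0.0566, 0.0256]]
feet [[0.0237, 0.1024], [0.0237, 0.1093], [0.0235, -0.1037], [0.0236, -0.0933]]
top corners [[-0.0061, 0.1053], [-0.0066, -0.0963]]
```

```bash
python3 - <<'E'
from h import *
p=np.load('riser.npy')
print(observe()['joints'].round(3));todo(RW(.052,.056,.09),p[2]-np.pi/2)
print(RW(.052,.056,.09))
E
```

```text
[ 0.251  0.391 -0.494  1.633  0.196  1.168 -0.503]
t 2.92 pos [0.5774 0.0084 0.2465] shift [0.054  0.0156 0.1566] turn [ 1.8000e-03 -5.0000e-04 -3.1412e+00] F [ 0.1 -0.8 -1.2] w 1.00324142623656 0.0
[0.60414852 0.05803798 0.09      ]
```

jog_arm --motion '[[[0,0,0,0,0,0.12,1],[0,0,0,0,0,0.24,1],[0,0,0,0,0,0.36,1],[0,0,0,0,0,0.48,1],[0,0,0,0,0,0.6,1],[0,0,0,0,0,0.72,1],[0,0,0,0,0,0.84,1],[0,0,0,0,0,0.96,1],[0,0,0,0,0,1.08,1],[0,0,0,0,0,1.2,1]]]' --force 20

```text
clock: 3.75
position: [0.5765, 0.0044, 0.2469]
ee_rot: [3.133, 0.227, -0.0]
force: [0.2, 0.4, 0.2]
width: 0.323
gripper_force: 0.0
```

jog_arm --motion '[[[0,0,0,0,0,0.12,1],[0,0,0,0,0,0.24,1],[0,0,0,0,0,0.36,1],[0,0,0,0,0,0.48,1],[0,0,0,0,0,0.6,1],[0,0,0,0,0,0.72,1],[0,0,0,0,0,0.84,1],[0,0,0,0,0,0.96,1],[0,0,0,0,0,1.08,1],[0,0,0,0,0,1.2,1]]]'

```text
clock: 4.58
position: [0.5765, 0.0044, 0.2469]
ee_rot: [2.714, -1.582, 0.0]
force: [-0.2, -0.3, -0.6]
width: 0.004
gripper_force: 0.0
```

```bash
python3 - <<'E'
from h import *
p=np.load('riser.npy')
print(observe()['joints'].round(3));todo(RW(.052,.056,.09),p[2]-np.pi/2)
E
```

```text
[-1.010e-01  3.410e-01  1.000e-03  1.666e+00  0.000e+00  1.135e+00
 -2.727e+00]
t 4.58 pos [0.5765 0.0044 0.2469] shift [-0.0331 -0.0505  0.1569] turn [ 1.0e-04 -5.0e-04  7.3e-01] F [-0.2 -0.3 -0.6] w 0.0040592490754873724 0.0
```

j7 runs out of range that way, so I'll unwind. Instead I'll lean the tool about the closing axis, so that its camera side clears the shelf.

jog_arm --motion '[[[0,0,0,0,0,-0.12,1],[0,0,0,0,0,-0.24,1],[0,0,0,0,0,-0.36,1],[0,0,0,0,0,-0.48,1],[0,0,0,0,0,-0.6,1],[0,0,0,0,0,-0.72,1],[0,0,0,0,0,-0.84,1],[0,0,0,0,0,-0.96,1],[0,0,0,0,0,-1.08,1],[0,0,0,0,0,-1.2,1]]]'

```text
clock: 5.42
position: [0.5765, 0.0044, 0.2469]
ee_rot: [3.131, 0.245, -0.0]
force: [-0.7, 0.0, -0.8]
width: 0.009
gripper_force: 0.0
```

jog_arm --motion '[[[0,0,0,0,0,-0.12,1],[0,0,0,0,0,-0.24,1],[0,0,0,0,0,-0.36,1],[0,0,0,0,0,-0.48,1],[0,0,0,0,0,-0.6,1],[0,0,0,0,0,-0.72,1],[0,0,0,0,0,-0.84,1],[0,0,0,0,0,-0.96,1],[0,0,0,0,0,-1.08,1],[0,0,0,0,0,-1.2,1]]]'

```text
clock: 6.25
position: [0.5765, 0.0044, 0.2468]
ee_rot: [2.446, 1.97, -0.001]
force: [-0.2, -0.0, -0.1]
width: 0.001
gripper_force: 0.0
```

jog_arm --motion '[[[0,0,0,0,0.1,0,1],[0,0.003,0.01,0,0.2,0,1],[0,0.006,0.03,0,0.3,0,1],[0,0.01,0.05,0,0.4,0,1],[0,0.014,0.07,0,0.52,0,1]]]'

```text
clock: 6.67
position: [0.5915, 0.0019, 0.1778]
ee_rot: [-2.154, -1.727, -0.58]
force: [0.5, -0.3, -1.0]
width: 0.007
gripper_force: 0.0
```

```bash
cat >> h.py <<'E'
def st(pos):
    "tilted: rows in present tool axes; also pose in the riser frame"
    s=observe();R=Rn.from_rotvec(s['ee_rot']).as_matrix();p=np.load('riser.npy');c,q=np.cos(p[2]),np.sin(p[2])
    Q=np.array([[c,-q,0],[q,c,0],[0,0,1]]);l=Q.T@(s['position']-[p[0],p[1],0])
    print('t',round(s['clock'],2),'riser pos',l.round(4),'z,y axes',(Q.T@R[:,2]).round(3),(Q.T@R[:,1]).round(3),'F riser',(Q.T@s['force']).round(1),'w',round(s['width'],3),s['gripper_force'],'j',s['joints'].round(2))
    for P in pos: print('shift to',P,(R.T@(RW(*P)-s['position'])).round(4))
    print('per riser x,y,z:',(R.T@Q).T.round(3).tolist())
E
python3 -c "
from h import *
st([(.05,.055,.1),(.05,.055,.065)])"
```

```text
t 6.67 riser pos [0.1095 0.0556 0.1778] z,y axes [-0.499  0.007 -0.867] [0.005 1.    0.005] F riser [ 0.2  0.5 -1. ] w 0.007 0.0 j [ 0.68  0.55 -0.66  1.77 -0.25  0.87  0.04]
shift to (0.05, 0.055, 0.1) [ 0.0128 -0.0013  0.0972]
shift to (0.05, 0.055, 0.065) [-0.0047 -0.0015  0.1275]
per riser x,y,z: [[-0.867, 0.005, -0.499], [0.002, 1.0, 0.007], [0.499, 0.005, -0.867]]
```

jog_arm --motion '[[[0,0,0.03,0,0,0,1],[0,0,0.06,0,0,0,1],[0,0,0.085,0,0,0,1],[-0.002,-0.001,0.105,0,0,0,1],[-0.003,-0.001,0.12,0,0,0,1],[-0.003,-0.001,0.12,0,0,0,1]]]'

```text
clock: 7.17
position: [0.5999, 0.0589, 0.0684]
ee_rot: [-2.151, -1.725, -0.568]
force: [-0.6, 0.7, -1.0]
width: 0.007
gripper_force: 0.0
```

```bash
python3 -c "
from h import *
st([(.05,.055,.056)])"
```

```text
t 7.17 riser pos [0.0521 0.0516 0.0684] z,y axes [-0.496 -0.002 -0.868] [ 0.003  1.    -0.004] F riser [-0.5 -0.7 -1. ] w 0.007 0.0 j [ 0.55  0.69 -0.63  1.86 -0.22  0.62  0.01]
shift to (0.05, 0.055, 0.056) [-0.0044  0.0034  0.0118]
per riser x,y,z: [[-0.868, 0.003, -0.496], [0.005, 1.0, -0.002], [0.496, -0.004, -0.868]]
```

jog_arm --motion '[[[-0.002,0.003,0.0035,0,0,0,1],[-0.003,0.003,0.005,0,0,0,1],[-0.0035,0.003,0.006,0,0,0,1],[-0.0035,0.003,0.006,0,0,0,1]]]'

```text
clock: 7.5
position: [0.6054, 0.0572, 0.0646]
ee_rot: [-2.154, -1.727, -0.573]
force: [-0.6, -0.4, 0.5]
width: 0.003
gripper_force: 0.0
```

jog_arm --motion '[[[-0.0005,0,0.001,0,0,0,1],[-0.001,0,0.002,0,0,0,1],[-0.001,0,0.002,0,0,0,1]]]'

```text
clock: 7.75
position: [0.6049, 0.0581, 0.062]
ee_rot: [-2.152, -1.727, -0.573]
force: [0.4, -0.3, 0.2]
width: 0.004
gripper_force: 0.0
```

```bash
python3 -c "
from h import *
st([(.05,.055,.056)])"
```

```text
t 7.75 riser pos [0.0518 0.0568 0.062 ] z,y axes [-0.497  0.002 -0.868] [0.003 1.    0.   ] F riser [0.2 0.5 0.2] w 0.004 0.0 j [ 0.55  0.71 -0.63  1.85 -0.21  0.61  0.01]
shift to (0.05, 0.055, 0.056) [-0.0015 -0.0018  0.0061]
per riser x,y,z: [[-0.868, 0.003, -0.497], [0.003, 1.0, 0.002], [0.497, 0.0, -0.868]]
```

jog_arm --motion '[[[-0.001,0,0.0017,0,0,0,1],[-0.001,0,0.0017,0,0,0,1]]]'

```text
clock: 7.92
position: [0.6052, 0.0584, 0.0605]
ee_rot: [-2.152, -1.728, -0.573]
force: [-2.9, -2.6, 9.2]
width: 0.005
gripper_force: 4.5
```

jog_arm --motion '[[[-0.001,0,0.0017,0,0,0,1],[-0.001,0,0.0017,0,0,0,1]]]'

```text
clock: 8.08
position: [0.6054, 0.0584, 0.0599]
ee_rot: [-2.152, -1.728, -0.574]
force: [-8.2, -7.5, 23.6]
width: 0.007
gripper_force: 12.0
```

jog_arm --motion '[[[-0.0005,0,0.0009,0,0,0,1],[-0.0005,0,0.0009,0,0,0,1]]]'

```text
clock: 8.25
position: [0.6056, 0.0583, 0.0597]
ee_rot: [-2.152, -1.728, -0.575]
force: [-10.7, -9.5, 32.2]
width: 0.003
gripper_force: 16.1
```

Contact at about 10 N/mm. Now drag along +x while easing the press slightly.

jog_arm --motion '[[[-0.003,0,-0.0025,0,0,0,1],[-0.006,0,-0.004,0,0,0,1],[-0.009,0,-0.006,0,0,0,1],[-0.0125,0,-0.008,0,0,0,1]]]'

```text
clock: 8.58
position: [0.6026, 0.0453, 0.0595]
ee_rot: [-2.15, -1.729, -0.576]
force: [-0.7, 1.9, 8.0]
width: 0.004
gripper_force: 3.4
```

```bash
cat > edge.py <<'E'
from h import *
st([])
im=get_image('wrist');g=cv2.cvtColor(im,cv2.COLOR_RGB2GRAY)
# low tin: dark profile along its lid's far strip in the riser frame
for y in(-.047,.003,.035,.072):
    xs=np.arange(.03,.16,.002);h=.056 if y>.03 else .07
    q=proj('wrist',np.array([RW(x,y,h) for x in xs])).astype(np.float32)
    print(y,list(zip((xs*1000).round().astype(int).tolist(),cv2.remap(g,q[:,0].copy(),q[:,1].copy(),1).ravel().tolist()))[::2])
E
python3 edge.py
```

```text
t 8.58 riser pos [0.0647 0.0572 0.0595] z,y axes [-0.499  0.003 -0.867] [0.002 1.    0.002] F riser [-1.7 -1.1  8. ] w 0.004 3.359555695205927 j [ 0.58  0.71 -0.63  1.85 -0.21  0.61  0.04]
per riser x,y,z: [[-0.867, 0.002, -0.499], [0.001, 1.0, 0.003], [0.499, 0.002, -0.867]]
-0.047 [(30, 69), (34, 70), (38, 71), (42, 70), (46, 71), (50, 71), (54, 73), (58, 73), (62, 53), (66, 166), (70, 200), (74, 204), (78, 139), (82, 164), (86, 116), (90, 203), (94, 196), (98, 199), (102, 202), (106, 57), (110, 56), (114, 54), (118, 52), (122, 136), (126, 196), (130, 197), (134, 199), (138, 235), (142, 233), (146, 190), (150, 0), (154, 0), (158, 0)]
0.003 [(30, 58), (34, 58), (38, 58), (42, 58), (46, 58), (50, 59), (54, 59), (58, 59), (62, 39), (66, 65), (70, 57), (74, 57), (78, 74), (82, 67), (86, 67), (90, 67), (94, 65), (98, 68), (102, 79), (106, 65), (110, 56), (114, 56), (118, 57), (122, 204), (126, 203), (130, 209), (134, 213), (138, 220), (142, 234), (146, 196), (150, 0), (154, 0), (158, 0)]
0.035 [(30, 54), (34, 52), (38, 55), (42, 53), (46, 54), (50, 53), (54, 54), (58, 54), (62, 56), (66, 59), (70, 58), (74, 58), (78, 71), (82, 68), (86, 68), (90, 68), (94, 68), (98, 67), (102, 67), (106, 155), (110, 57), (114, 56), (118, 57), (122, 62), (126, 206), (130, 205), (134, 204), (138, 204), (142, 203), (146, 201), (150, 240), (154, 0), (158, 0)]
0.072 [(30, 52), (34, 52), (38, 53), (42, 54), (46, 53), (50, 54), (54, 52), (58, 58), (62, 57), (66, 55), (70, 56), (74, 58), (78, 69), (82, 67), (86, 66), (90, 68), (94, 65), (98, 67), (102, 122), (106, 155), (110, 57), (114, 56), (118, 54), (122, 60), (126, 206), (130, 205), (134, 204), (138, 203), (142, 202), (146, 201), (150, 200), (154, 0), (158, 0)]
```

```bash
python3 - <<'E'
from h import *
save('wrist','w2.png')
print(proj('wrist',[RW(x,y,.056) for x in(.059,.072) for y in(.029,.077)]).round().tolist())
E
```

```text
[[268.0, 276.0], [359.0, 276.0], [267.0, 301.0], [359.0, 301.0]]
```

View pics/w2.png

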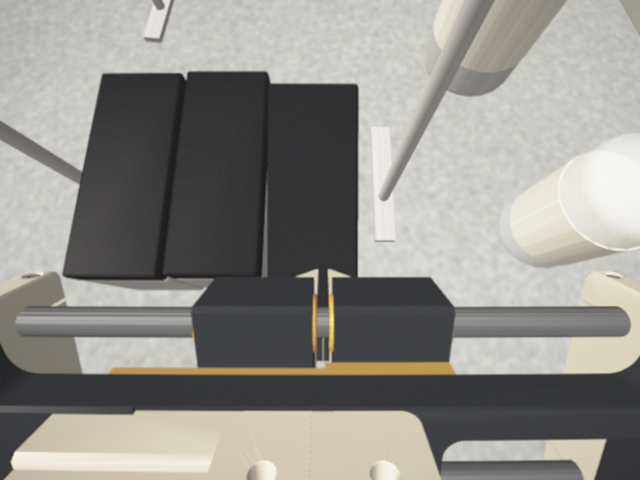

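The wrist picture shows the low tin at (270–357, 85–275), with its left end at row 85. The tall tins' left ends are at row ~73.

```bash
cat > left.py <<'E'
from h import *
p=np.load('riser.npy');c,s=np.cos(p[2]),np.sin(p[2])
st([])
g=cv2.cvtColor(get_image('wrist'),cv2.COLOR_RGB2GRAY)
for y,h in((-.047,.07),(.003,.07),(.04,.056),(.053,.056),(.066,.056)):
    xs=np.arange(-.09,.05,.001);q=proj('wrist',np.array([RW(x,y,h) for x in xs])).astype(np.float32)
    v=cv2.remap(g,q[:,0].copy(),q[:,1].copy(),1).ravel().astype(int)
    k=np.where((v[:-1]>90)&(v[1:]<=90))[0];print(y,'left end x mm',(xs[k]*1000).round().tolist())
E
python3 left.py
```

```text
t 8.68 riser pos [0.066  0.0574 0.059 ] z,y axes [-0.498  0.003 -0.867] [0.003 1.    0.002] F riser [-0.2 -0.7 11.5] w 0.002 5.474439044483006 j [ 0.58  0.71 -0.63  1.85 -0.21  0.61  0.04]
per riser x,y,z: [[-0.867, 0.003, -0.498], [0.002, 1.0, 0.003], [0.498, 0.002, -0.867]]
-0.047 left end x mm [-57.0]
0.003 left end x mm [-58.0]
0.04 left end x mm [-61.0]
0.053 left end x mm [-61.0]
0.066 left end x mm [-60.0]
```

The tin hasn't moved and the finger slipped. I'll retry from nearer its middle with a firm, even press and slow pull.

jog_arm --motion '[[[0.005,0,-0.008,0,0,0,1],[0.025,-0.001,0.003,0,0,0,1],[0.042,-0.001,0.014,0,0,0,1],[0.0415,-0.001,0.015,0,0,0,1],[0.0405,-0.001,0.017,0,0,0,1],[0.0405,-0.001,0.017,0,0,0,1]]]'

```text
clock: 9.23
position: [0.6098, 0.0861, 0.0626]
ee_rot: [-2.152, -1.728, -0.571]
force: [-0.1, 0.3, -0.5]
width: 0.006
gripper_force: 0.0
```

jog_arm --motion '[[[-0.001,0,0.0017,0,0,0,1],[-0.0015,0,0.0026,0,0,0,1],[-0.002,0,0.0035,0,0,0,1],[-0.002,0,0.0035,0,0,0,1]]]'

```text
clock: 9.57
position: [0.6104, 0.0858, 0.0601]
ee_rot: [-2.153, -1.727, -0.573]
force: [-6.8, -3.8, 17.1]
width: 0.004
gripper_force: 8.4
```

```bash
python3 left.py
```

```text
t 9.57 riser pos [0.0235 0.0562 0.0601] z,y axes [-0.497  0.002 -0.868] [0.004 1.    0.   ] F riser [ 5.1 -5.8 17.1] w 0.004 8.350433818995953 j [ 0.5   0.71 -0.62  1.85 -0.22  0.58 -0.02]
per riser x,y,z: [[-0.868, 0.004, -0.497], [0.003, 1.0, 0.002], [0.497, 0.0, -0.868]]
-0.047 left end x mm [-57.0, 45.0]
0.003 left end x mm [-58.0]
0.04 left end x mm [-57.0]
0.053 left end x mm [-56.0]
0.066 left end x mm [-56.0, 17.0]
```

jog_arm --motion '[[[-0.0015,0,0.0005,0,0,0,1],[-0.003,0,0.0,0,0,0,1],[-0.0045,0,-0.001,0,0,0,1],[-0.006,0,-0.0018,0,0,0,1]]]'

```text
clock: 9.95
position: [0.61, 0.0839, 0.0606]
ee_rot: [-2.148, -1.728, -0.579]
force: [0.0, 10.3, 16.5]
width: 0.009
gripper_force: 8.1
```

jog_arm --motion '[[[-0.002,0,-0.001,0,0,0,1],[-0.004,0,-0.0022,0,0,0,1],[-0.006,0,-0.0033,0,0,0,1],[-0.008,0,-0.0044,0,0,0,1]]]'

```text
clock: 10.28
position: [0.6092, 0.0779, 0.0626]
ee_rot: [-2.144, -1.729, -0.584]
force: [-1.3, 14.0, 29.6]
width: 0.003
gripper_force: 14.1
```

```bash
python3 left.py
```

```text
t 10.28 riser pos [0.0315 0.0567 0.0626] z,y axes [-0.504  0.003 -0.864] [-0.     1.     0.004] F riser [-13.4  -4.3  29.6] w 0.003 14.127638339996338 j [ 0.52  0.71 -0.64  1.85 -0.22  0.59 -0.  ]
per riser x,y,z: [[-0.864, -0.0, -0.504], [-0.002, 1.0, 0.003], [0.504, 0.004, -0.864]]
-0.047 left end x mm [-57.0]
0.003 left end x mm [-57.0]
0.04 left end x mm [-57.0]
0.053 left end x mm [-57.0]
0.066 left end x mm [-56.0, 25.0]
```

The lid friction is about the same as the counter's, so dragging is unreliable. I'll push its open right end toward −x instead, so its left end comes out beyond the shelf. First I'll check that the left side is free.

```bash
python3 - <<'E'
from h import *
p=np.load('riser.npy');c,s=np.cos(p[2]),np.sin(p[2])
def loc(n,px,z):
    P=ray(n,px,z);d=P[:,:2]-p[:2];return P[:,:2].round(3).tolist(),np.c_[c*d[:,0]+s*d[:,1],-s*d[:,0]+c*d[:,1]].round(3).tolist()
print('turq top',loc('top',[[157,200],[175,196],[188,243],[168,248]],.05))
print('turq side',loc('side',[[222,383],[285,376],[287,407],[227,414]],.03))
print('other riser top corners',loc('top',[[143,269],[165,273],[115,356],[137,362]],.196))
print('sugar base side',loc('side',[[229,343]],.0),'top',loc('top',[[221,172]],.15))
print('cup top',loc('top',[[463,322]],.07),loc('side',[[400,153]],.07))
print('tray corners top',loc('top',[[398,258],[494,265],[489,349],[391,340]],.018))
print('tray corners side',loc('side',[[349,147],[421,153],[410,215],[334,208]],.018))
st([(.09,.053,.12),(.09,.053,.04)])
E
```

```text
turq top ([[0.734, 0.383], [0.743, 0.336], [0.619, 0.3], [0.608, 0.351]], [[-0.293, 0.113], [-0.249, 0.132], [-0.187, 0.019], [-0.235, -0.003]])
turq side ([[0.753, 0.329], [0.628, 0.301], [0.616, 0.369], [0.73, 0.395]], [[-0.244, 0.144], [-0.191, 0.028], [-0.255, 0.001], [-0.304, 0.107]])
other riser top corners ([[0.532, 0.369], [0.521, 0.318], [0.339, 0.43], [0.325, 0.379]], [[-0.236, -0.081], [-0.184, -0.08], [-0.255, -0.283], [-0.202, -0.285]])
sugar base side ([[0.765, 0.216]], [[-0.136, 0.179]]) top ([[0.768, 0.2]], [[-0.122, 0.186]])
cup top ([[0.4, -0.368]], [[0.512, -0.053]]) ([[0.399, -0.374]], [[0.518, -0.052]])
tray corners top ([[0.57, -0.226], [0.544, -0.473], [0.332, -0.443], [0.366, -0.198]], [[0.337, 0.084], [0.584, 0.11], [0.6, -0.103], [0.353, -0.122]])
tray corners side ([[0.542, -0.456], [0.334, -0.444], [0.37, -0.188], [0.567, -0.2]], [[0.567, 0.105], [0.6, -0.101], [0.342, -0.12], [0.312, 0.075]])
t 10.33 riser pos [0.0319 0.0569 0.0628] z,y axes [-0.504  0.004 -0.864] [-0.     1.     0.004] F riser [-12.4  -4.3  28.9] w 0.007 13.358388924971223 j [ 0.52  0.71 -0.64  1.85 -0.22  0.59 -0.  ]
shift to (0.09, 0.053, 0.12) [-0.0214 -0.0037 -0.0787]
shift to (0.09, 0.053, 0.04) [-0.0617 -0.004  -0.0096]
per riser x,y,z: [[-0.864, -0.0, -0.504], [-0.002, 1.0, 0.004], [0.504, 0.004, -0.864]]
```

The force trace fits the tin tipping about its right lower edge, not sliding (TCP +6 mm x, +2 mm z). The left side is cramped by the sugar canister, so I'll drag right after all. I'll press near the tin's middle with a 45° lean, where tipping cannot happen. First I back off gently along the same path.

jog_arm --motion '[[[0.003,0,0.0015,0,0,0,1],[0.006,0,0.003,0,0,0,1],[0.009,0,0.0045,0,0,0,1],[0.014,0,0.0045,0,0,0,1],[0.017,0,-0.002,0,0,0,1],[0.022,0,-0.012,0,0,0,1],[0.022,0,-0.012,0,0.1,0,1],[0.022,0,-0.012,0,0.2,0,1],[0.022,0,-0.012,0,0.27,0,1],[0.022,0,-0.012,0,0.27,0,1]]]'

```text
clock: 11.17
position: [0.6093, 0.0786, 0.0755]
ee_rot: [-1.976, -1.569, -0.821]
force: [-0.3, -1.2, -1.8]
width: 0.009
gripper_force: 0.0
```

```bash
sed -i 's/^st(\[\])/st([(-.005,.056,.075),(-.005,.056,.066)])/' left.py; python3 left.py
```

```text
t 11.17 riser pos [0.0308 0.0566 0.0755] z,y axes [-0.711  0.005 -0.703] [ 0.012  1.    -0.005] F riser [ 1.2 -0.1 -1.8] w 0.009 0.0 j [ 0.77  0.87 -0.84  1.86 -0.34  0.59  0.22]
shift to (-0.005, 0.056, 0.075) [ 0.0248 -0.0011  0.0258]
shift to (-0.005, 0.056, 0.066) [ 0.0184 -0.001   0.0321]
per riser x,y,z: [[-0.703, 0.012, -0.711], [0.012, 1.0, 0.005], [0.711, -0.005, -0.703]]
-0.047 left end x mm [-59.0]
0.003 left end x mm [-60.0]
0.04 left end x mm [-59.0]
0.053 left end x mm [-59.0]
0.066 left end x mm [-59.0, 14.0]
```

jog_arm --motion '[[[0.012,0,0.012,0,0,0,1],[0.0245,0.001,0.026,0,0,0,1],[0.021,0.001,0.03,0,0,0,1],[0.0195,0.001,0.0312,0,0,0,1],[0.0185,0.001,0.032,0,0,0,1],[0.0185,0.001,0.032,0,0,0,1]]]'

```text
clock: 11.72
position: [0.6184, 0.1188, 0.0693]
ee_rot: [-1.97, -1.582, -0.82]
force: [-0.7, -0.2, -0.4]
width: 0.003
gripper_force: 0.0
```

jog_arm --motion '[[[-0.0014,0,0.0014,0,0,0,1],[-0.0028,0,0.0028,0,0,0,1],[-0.0028,0,0.0028,0,0,0,1]]]'

```text
clock: 11.97
position: [0.6183, 0.1186, 0.065]
ee_rot: [-1.97, -1.58, -0.82]
force: [-0.3, -0.3, -0.7]
width: 0.006
gripper_force: 0.0
```

jog_arm --motion '[[[-0.0014,0,0.0014,0,0,0,1],[-0.002,0,0.002,0,0,0,1],[-0.0024,0,0.0024,0,0,0,1],[-0.0024,0,0.0024,0,0,0,1]]]'

```text
clock: 12.3
position: [0.6187, 0.1192, 0.0627]
ee_rot: [-1.969, -1.58, -0.822]
force: [-2.3, -3.3, 7.8]
width: 0.007
gripper_force: 4.2
```

jog_arm --motion '[[[-0.0018,0,-0.0003,0,0,0,1],[-0.0032,0,-0.0018,0,0,0,1],[-0.0046,0,-0.0032,0,0,0,1],[-0.006,0,-0.0046,0,0,0,1]]]'

```text
clock: 12.63
position: [0.6173, 0.114, 0.0629]
ee_rot: [-1.966, -1.581, -0.824]
force: [0.9, 5.3, 6.4]
width: 0.003
gripper_force: 3.3
```

```bash
python3 left.py
```

```text
t 12.63 riser pos [-0.0054  0.0569  0.0629] z,y axes [-0.713  0.002 -0.702] [0.002 1.    0.001] F riser [-5.4 -0.2  6.4] w 0.003 3.285380119923502 j [ 0.71  0.89 -0.84  1.86 -0.34  0.53  0.2 ]
shift to (-0.005, 0.056, 0.075) [ 0.0083 -0.0009 -0.0088]
shift to (-0.005, 0.056, 0.066) [ 0.0019 -0.0009 -0.0025]
per riser x,y,z: [[-0.702, 0.002, -0.713], [0.0, 1.0, 0.002], [0.713, 0.001, -0.702]]
-0.047 left end x mm [-56.0, 20.0]
0.003 left end x mm [-57.0, 37.0]
0.04 left end x mm [-56.0, 35.0]
0.053 left end x mm [-55.0, 25.0, 35.0]
0.066 left end x mm [-55.0, -14.0, 35.0]
```

jog_arm --motion '[[[-0.002,0,-0.001,0,0,0,1],[-0.0042,0,-0.003,0,0,0,1],[-0.0064,0,-0.0052,0,0,0,1],[-0.0086,0,-0.0074,0,0,0,1],[-0.0108,0,-0.0096,0,0,0,1]]]'

```text
clock: 13.1
position: [0.6142, 0.1008, 0.0627]
ee_rot: [-1.964, -1.581, -0.825]
force: [1.2, 7.8, 10.1]
width: 0.007
gripper_force: 4.6
```

```bash
python3 left.py
```

```text
t 13.1 riser pos [0.0081 0.0567 0.0627] z,y axes [-0.713  0.001 -0.701] [0.001 1.    0.001] F riser [-7.9 -0.5 10.1] w 0.007 4.598878074903041 j [ 0.74  0.89 -0.84  1.86 -0.34  0.55  0.22]
shift to (-0.005, 0.056, 0.075) [ 0.018  -0.0007  0.0007]
shift to (-0.005, 0.056, 0.066) [ 0.0115 -0.0007  0.007 ]
per riser x,y,z: [[-0.701, 0.001, -0.713], [-0.0, 1.0, 0.001], [0.713, 0.001, -0.701]]
-0.047 left end x mm [-56.0, 34.0]
0.003 left end x mm [-56.0]
0.04 left end x mm [-55.0]
0.053 left end x mm [-55.0, 39.0]
0.066 left end x mm [-55.0, 0.0]
```

The tip slips at a ratio of about 0.8 with only 10 N of press, and the tin's own weight counts at that level. I'll press harder, at about 40 N.

jog_arm --motion '[[[0.004,0,-0.006,0,0,0,1],[0.016,0,0.003,0,0,0,1],[0.0155,0,0.009,0,0,0,1],[0.0125,0,0.013,0,0,0,1],[0.011,0,0.0145,0,0,0,1],[0.009,0,0.0145,0,0,0,1],[0.008,0,0.0155,0,0,0,1],[0.008,0,0.0155,0,0,0,1]]]'

```text
clock: 13.82
position: [0.6182, 0.1177, 0.0612]
ee_rot: [-1.961, -1.582, -0.828]
force: [-15.8, -14.8, 55.3]
width: 0.006
gripper_force: 27.4
```

```bash
python3 left.py|head -1
```

```text
t 13.82 riser pos [-0.0093  0.057   0.0612] z,y axes [-0.715  0.001 -0.699] [-0.001  1.     0.003] F riser [ 17.8 -12.3  55.3] w 0.006 27.373053431510925 j [ 0.71  0.9  -0.84  1.86 -0.35  0.52  0.21]
```

jog_arm --motion '[[[-0.002,-0.0005,-0.002,0,0,0,1],[-0.0045,-0.001,-0.0045,0,0,0,1],[-0.007,-0.001,-0.007,0,0,0,1],[-0.0092,-0.001,-0.0092,0,0,0,1],[-0.0114,-0.001,-0.0114,0,0,0,1]]]'

```text
clock: 14.28
position: [0.6149, 0.1071, 0.0619]
ee_rot: [-1.955, -1.583, -0.832]
force: [5.2, 18.3, 27.1]
width: 0.006
gripper_force: 13.6
```

```bash
python3 left.py
```

```text
t 14.28 riser pos [0.0018 0.056  0.0619] z,y axes [-0.718  0.    -0.696] [-0.004  1.     0.004] F riser [-18.9   1.2  27.1] w 0.006 13.645055014640093 j [ 0.73  0.9  -0.85  1.86 -0.34  0.54  0.22]
shift to (-0.005, 0.056, 0.075) [ 0.0141  0.0001 -0.0042]
shift to (-0.005, 0.056, 0.066) [0.0077 0.     0.002 ]
per riser x,y,z: [[-0.696, -0.004, -0.718], [-0.006, 1.0, 0.0], [0.718, 0.004, -0.696]]
-0.047 left end x mm [-56.0, 28.0, 45.0]
0.003 left end x mm [-57.0, 45.0]
0.04 left end x mm [-46.0, 43.0]
0.053 left end x mm [-46.0, 43.0]
0.066 left end x mm [-46.0, -7.0, 43.0]
```

It slides: the left end moved 10 mm with its neighbours unmoved. Continuing.

jog_arm --motion '[[[-0.0025,0,-0.0012,0,0,0,1],[-0.005,0,-0.0036,0,0,0,1],[-0.0075,0,-0.006,0,0,0,1],[-0.01,0,-0.0085,0,0,0,1],[-0.0125,0,-0.011,0,0,0,1],[-0.015,0,-0.0135,0,0,0,1]]]'

```text
clock: 14.83
position: [0.6108, 0.0888, 0.0618]
ee_rot: [-1.952, -1.583, -0.834]
force: [6.4, 21.4, 30.5]
width: 0.009
gripper_force: 15.5
```

```bash
python3 left.py
```

```text
t 14.83 riser pos [0.0205 0.0559 0.0618] z,y axes [-0.72  -0.    -0.694] [-0.005  1.     0.005] F riser [-22.2   1.7  30.5] w 0.009 15.51301684230566 j [ 0.76  0.9  -0.84  1.86 -0.33  0.57  0.24]
shift to (-0.005, 0.056, 0.075) [0.0272 0.0003 0.0092]
shift to (-0.005, 0.056, 0.066) [0.0207 0.0002 0.0154]
per riser x,y,z: [[-0.694, -0.005, -0.72], [-0.007, 1.0, -0.0], [0.72, 0.005, -0.694]]
-0.047 left end x mm [-55.0, 47.0]
0.003 left end x mm [-56.0]
0.04 left end x mm [-28.0]
0.053 left end x mm [-28.0]
0.066 left end x mm [-27.0, 12.0]
```

jog_arm --motion '[[[-0.0025,0,-0.0024,0,0,0,1],[-0.005,0,-0.0048,0,0,0,1],[-0.0075,0,-0.0072,0,0,0,1],[-0.01,0,-0.0097,0,0,0,1],[-0.0125,0,-0.0122,0,0,0,1],[-0.015,0,-0.0147,0,0,0,1],[-0.0175,0,-0.0172,0,0,0,1],[-0.02,0,-0.0197,0,0,0,1]]]'

```text
clock: 15.55
position: [0.6048, 0.0619, 0.0617]
ee_rot: [-1.951, -1.583, -0.834]
force: [6.7, 22.2, 32.4]
width: 0.002
gripper_force: 16.4
```

```bash
python3 left.py
```

```text
t 15.55 riser pos [0.048  0.0558 0.0617] z,y axes [-0.72  -0.001 -0.694] [-0.006  1.     0.004] F riser [-23.1   1.8  32.4] w 0.002 16.423366628587246 j [ 0.81  0.9  -0.84  1.85 -0.32  0.6   0.26]
shift to (-0.005, 0.056, 0.075) [0.0464 0.0006 0.029 ]
shift to (-0.005, 0.056, 0.066) [0.0399 0.0005 0.0352]
per riser x,y,z: [[-0.694, -0.006, -0.72], [-0.007, 1.0, -0.001], [0.72, 0.004, -0.694]]
-0.047 left end x mm [-55.0]
0.003 left end x mm [-56.0]
0.04 left end x mm [-3.0]
0.053 left end x mm [-1.0]
0.066 left end x mm [1.0, 40.0]
```

Moved about 54 mm. Lift off, open, and look from above.

jog_arm --motion '[[[0.004,0,0.001,0,0,0,1],[0.008,0,-0.003,0,0,0,1],[0.014,0,-0.01,0,0,0,1],[0.03,0,-0.03,0,0,0,1],[0.04,0,-0.055,0,0,0,-1],[0.03,0,-0.075,0,-0.1,0,-1],[0.025,0,-0.092,0,-0.2,0,-1],[0.022,0,-0.092,0,-0.3,0,-1],[0.022,0,-0.092,0,-0.36,0,-1],[0.022,0,-0.092,0,-0.36,0,-1]]]'

```text
clock: 16.43
position: [0.5923, 0.0058, 0.136]
ee_rot: [-2.207, -1.782, -0.482]
force: [0.5, 0.8, 0.4]
width: 0.387
gripper_force: 0.0
```

```bash
python3 - <<'E'
from h import *
st([(.084,.053,.1),(.084,.053,.018)])
save('wrist','w3.png')
print(proj('wrist',[RW(x,y,.056) for x in(-.007,.113) for y in(.029,.077)]).round().tolist())
for r in silhouettes('low_tin','wrist')[:2]:
    b=cv2.boxPoints(cv2.minAreaRect(np.argwhere(r['mask'])[:,::-1].astype(np.float32)));print(r['p'],b.round().tolist())
E
```

```text
t 16.43 riser pos [0.1055 0.0556 0.136 ] z,y axes [-0.414  0.003 -0.91 ] [-0.002  1.     0.004] F riser [-0.9  0.3  0.4] w 0.387 0.0 j [ 0.6   0.57 -0.63  1.79 -0.14  0.8  -0.06]
shift to (0.084, 0.053, 0.1) [ 0.0047 -0.0027  0.0417]
shift to (0.084, 0.053, 0.018) [-0.0292 -0.003   0.1163]
per riser x,y,z: [[-0.91, -0.002, -0.414], [-0.003, 1.0, 0.003], [0.414, 0.004, -0.91]]
[[289.0, 145.0], [349.0, 145.0], [286.0, 297.0], [351.0, 297.0]]
0.78 [[275.0, 300.0], [294.0, 150.0], [356.0, 158.0], [336.0, 308.0]]
```

View pics/w3.png

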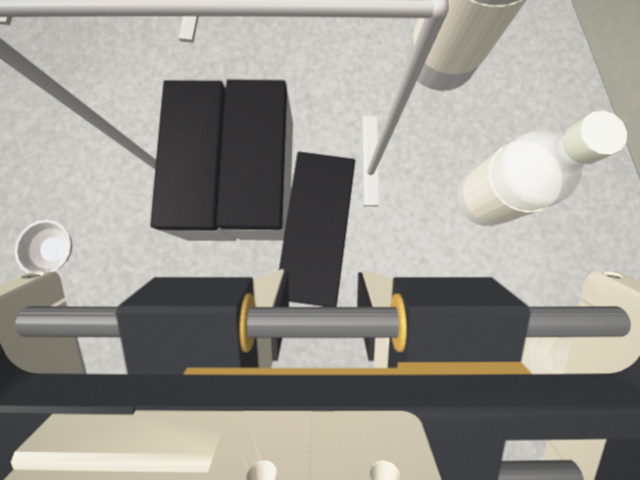

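The low tin is at (284–355, 152–306), clear of its neighbours by more than half its length and turned about 7°. The tall tins still stand aligned.

```bash
python3 - <<'E'
from h import *
p=np.load('riser.npy');c,s=np.cos(p[2]),np.sin(p[2])
P=ray('wrist',[[299,152],[355,158],[336,306],[282,299],[317,155]],.056);d=P[:,:2]-p[:2]
L=np.c_[c*d[:,0]+s*d[:,1],-s*d[:,0]+c*d[:,1]];print(L.round(4).tolist())
T=ray('wrist',[[222,229],[280,229],[286,81],[228,81]],.07);d=T[:,:2]-p[:2];print('mid',np.c_[c*d[:,0]+s*d[:,1],-s*d[:,0]+c*d[:,1]].round(4).tolist())
a=L[2]-L[1];print('dir deg',np.degrees(np.arctan2(a[1],a[0])),'centre',L[:4].mean(0),np.linalg.norm(a),np.linalg.norm(L[0]-L[1]))
E
```

```text
[[0.0007, 0.0371], [0.0058, 0.0815], [0.1207, 0.0655], [0.1155, 0.0255], [0.0032, 0.0514]]
mid [[0.0653, -0.017], [0.0654, 0.0249], [-0.052, 0.0274], [-0.0522, -0.018]]
dir deg -7.931239809003063 centre [0.06066449 0.05240039] 0.11605196231180542 0.04474313764663468
```

```bash
cat >> h.py <<'E'
def goal(x,y,z,yaw,tilt,off=0.):
    "grasp point (riser frame) and tin-axis yaw -> tool shift and turn from the present pose"
    s=observe();R=Rn.from_rotvec(s['ee_rot']).as_matrix();p=np.load('riser.npy')
    G=(Rn.from_euler('z',p[2]+yaw)*Rn.from_matrix(np.array([[-1,0,0],[0,1,0],[0,0,-1.]]))*Rn.from_euler('y',tilt)).as_matrix()
    P=RW(x,y,z)+G[:,2]*grasp_offset
    print('shift',(R.T@(P-s['position'])).round(4),'turn',Rn.from_matrix(R.T@G).as_rotvec().round(4))
    return P,G
E
python3 -c "
from h import *
y=np.radians(-7)
goal(.0917,.0474,.11,y,.436);goal(.0917,.0474,.036,y,.436)"
```

```text
shift [ 0.0054 -0.0067  0.047 ] turn [-0.0507  0.0056  0.1095]
shift [-0.0255 -0.0067  0.1143] turn [-0.0507  0.0056  0.1095]
```

jog_arm --motion '[[[0.001,-0.002,0.01,-0.02,0,0.04,-1],[0.003,-0.004,0.02,-0.035,0.003,0.075,-1],[0.005,-0.0067,0.03,-0.05,0.0056,0.11,-1],[0.005,-0.0067,0.03,-0.05,0.0056,0.11,-1],[0.005,-0.0067,0.03,-0.05,0.0056,0.11,-1],[0.005,-0.0067,0.03,-0.05,0.0056,0.11,-1],[0.005,-0.0067,0.03,-0.05,0.0056,0.11,-1],[0.005,-0.0067,0.03,-0.05,0.0056,0.11,-1]]]'

```text
clock: 17.2
position: [0.5893, 0.0201, 0.1087]
ee_rot: [-2.323, -1.643, -0.514]
force: [-0.0, 0.2, 0.4]
width: 0.992
gripper_force: 0.0
```

```bash
python3 -c "
from h import *
y=np.radians(-7)
st([]);goal(.0917,.0474,.08,y,.436);goal(.0917,.0474,.036,y,.436)
g=save('wrist','w4.png')"
```

```text
t 17.2 riser pos [0.0922 0.0496 0.1087] z,y axes [-0.419  0.052 -0.907] [ 0.124  0.992 -0.   ] F riser [-0.2 -0.1  0.4] w 0.992 0.0 j [ 0.57  0.57 -0.61  1.88 -0.17  0.66 -0.15]
per riser x,y,z: [[-0.899, 0.124, -0.419], [0.113, 0.992, 0.052], [0.422, -0.0, -0.907]]
shift [-0.0119 -0.0023  0.0449] turn [ 0.0008  0.0001 -0.0023]
shift [-0.0305 -0.0022  0.0848] turn [ 0.0008  0.0001 -0.0023]
```

View pics/w4.png

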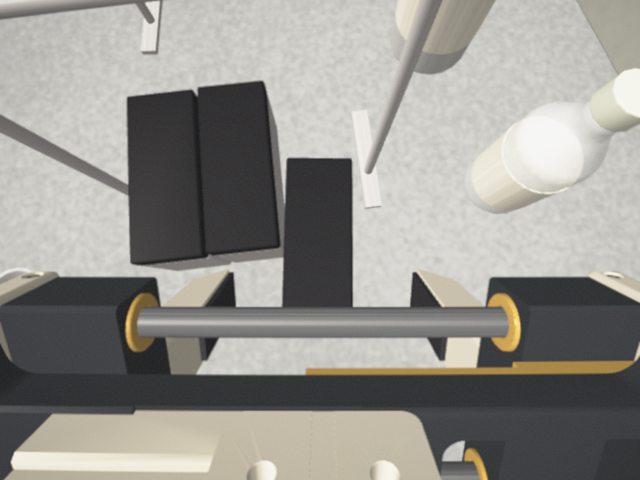

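The tin now appears parallel to the fingers, (285–352, 158–306), and nearly centred between the pads at (205–235) and (413–445). Descending and gripping.

jog_arm --motion '[[[-0.004,-0.001,0.015,0,0,0,-1],[-0.012,-0.002,0.045,0,0,0,-1],[-0.02,-0.003,0.065,0,0,0,-1],[-0.027,-0.003,0.078,0,0,0,-1],[-0.03,-0.003,0.085,0,0,0,-1],[-0.03,-0.003,0.085,0,0,0,1],[-0.03,-0.003,0.085,0,0,0,1],[-0.03,-0.003,0.085,0,0,0,1],[-0.03,-0.003,0.085,0,0,0,1],[-0.03,-0.003,0.085,0,0,0,1]]]' --force 40

```text
clock: 18.08
position: [0.5894, 0.03, 0.0198]
ee_rot: [-2.323, -1.644, -0.515]
force: [-0.1, -0.0, 0.4]
width: 0.687
gripper_force: 0.0
```

jog_arm --motion '[[[0,0,0,0,0,0,1],[0,0,0,0,0,0,1],[0,0,0,0,0,0,1],[0,0,0,0,0,0,1]]]'

```text
clock: 18.42
position: [0.589, 0.03, 0.0192]
ee_rot: [-2.322, -1.644, -0.514]
force: [-2.2, -1.7, 5.7]
width: 0.522
gripper_force: 39.9
```

```bash
python3 -c "
from h import *
st([])"
```

```text
t 18.42 riser pos [0.0826 0.0471 0.0192] z,y axes [-0.419  0.052 -0.907] [ 0.124  0.992 -0.   ] F riser [ 2.2 -1.8  5.7] w 0.522 39.89887297153473 j [ 0.52  0.71 -0.57  1.94 -0.13  0.47 -0.14]
per riser x,y,z: [[-0.9, 0.124, -0.419], [0.112, 0.992, 0.052], [0.422, -0.0, -0.907]]
```

jog_arm --motion '[[[0.002,0,-0.0045,0,0,0,1],[0.006,0,-0.0136,0,0,0,1],[0.0105,0,-0.0227,0,0,0,1],[0.005,0.001,-0.035,0,0,0,1],[-0.001,0.0025,-0.0447,0,0,0,1],[-0.01,0.004,-0.06,0,0,0,1],[-0.02,0.006,-0.0754,0,0,0,1],[-0.038,0.01,-0.106,0,0,0,1],[-0.038,0.01,-0.106,0,0,0,1]]]' --force 55

```text
clock: 19.17
position: [0.573, -0.0562, 0.1012]
ee_rot: [-2.334, -1.639, -0.515]
force: [1.3, -1.1, -2.9]
width: 0.522
gripper_force: 54.9
```

```bash
cat > tray.py <<'E'
from h import *
from scipy.optimize import least_squares
a=np.array([[398,258],[494,265],[489,349],[391,340]],float);b=np.array([[421,153],[410,215],[334,208],[349,147]],float)
# refine: fit 210x250 rectangle (rim z=.018). long side 250 roughly along world y
C=np.array([[.105,.125],[.105,-.125],[-.105,-.125],[-.105,.125]])
def f(p):
    c,s=np.cos(p[2]),np.sin(p[2]);P=np.c_[p[0]+c*C[:,0]-s*C[:,1],p[1]+s*C[:,0]+c*C[:,1],np.full(4,.018)]
    q=proj('side',P);return np.r_[(proj('top',P)-a).ravel(),(q-b[[3,0,1,2]]).ravel()] if 0 else np.r_[(proj('top',P)-a).ravel(),(q[[0,1,2,3]]-b[[2,3,0,1]]).ravel()]
r=least_squares(f,[.45,-.33,.1]);print(r.x,r.fun.round(1).tolist());np.save('tray.npy',r.x)
c,s=np.cos(r.x[2]),np.sin(r.x[2])
d=np.array([.4,-.371])-r.x[:2];print('cup in fit frame',c*d[0]+s*d[1],-s*d[0]+c*d[1])
E
python3 tray.py; python3 -c "
from h import *
st([]);save('side','s2.png')"
```

```text
[ 0.45321801 -0.331261   -0.12002614] [-2.6, -0.7, -1.9, 0.6, -0.3, -0.7, -1.3, 0.7, -1.5, -5.5, 0.2, -2.6, -0.1, 0.2, 2.4, -1.6]
cup in fit frame -0.04807686202900757 -0.04582532552827438
t 19.17 riser pos [0.1703 0.0499 0.1012] z,y axes [-0.414  0.059 -0.908] [0.131 0.991 0.004] F riser [ 0.8  1.5 -2.9] w 0.522 54.891204088926315 j [ 0.71  0.59 -0.61  1.87 -0.15  0.7  -0.04]
per riser x,y,z: [[-0.901, 0.131, -0.414], [0.118, 0.991, 0.059], [0.419, 0.004, -0.908]]
```

View pics/s2.png

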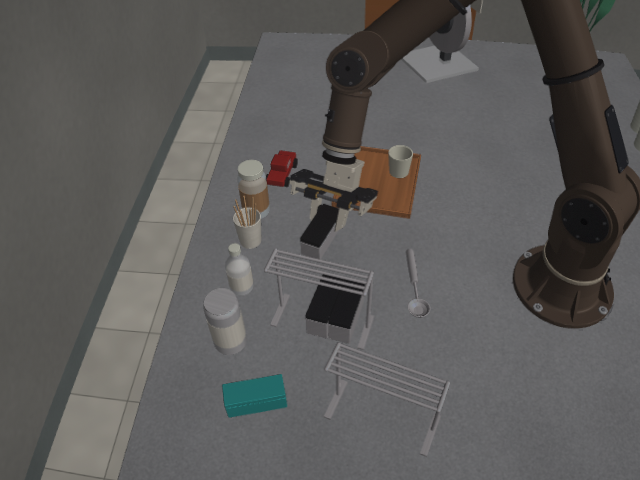

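The tin is held level at (318,230) and both tall tins are still in place under the shelf. With the 25° lean, the gripper's body would touch the cup when placing. I'll rest the tin on the free counter here for a moment and bring the tool upright around it.

jog_arm --motion '[[[-0.006,0,0.012,0,0,0,1],[-0.015,0,0.033,0,0,0,1],[-0.024,0,0.053,0,0,0,1],[-0.03,0,0.066,0,0,0,1],[-0.0325,0,0.071,0,0,0,1],[-0.0335,0,0.0725,0,0,0,1],[-0.034,0,0.074,0,0,0,1],[-0.034,0,0.074,0,0,0,1]]]'

```text
clock: 19.88
position: [0.5705, -0.0478, 0.019]
ee_rot: [-2.321, -1.643, -0.511]
force: [-13.3, -5.1, 20.7]
width: 0.518
gripper_force: 54.9
```

```bash
python3 - <<'E'
from h import *
st([])
s=observe();R=Rn.from_rotvec(s['ee_rot']).as_matrix();g=s['position']-R[:,2]*grasp_offset
p=np.load('riser.npy');z=np.array([0,0,-1.]);y=R[:,1].copy();y[2]=0;y/=np.linalg.norm(y);G=np.c_[np.cross(y,z),y,z]
P=g+z*grasp_offset;print('grasp pt',g,'shift',(R.T@(P-s['position'])).round(4),'turn',Rn.from_matrix(R.T@G).as_rotvec().round(4))
E
```

```text
t 19.88 riser pos [0.1625 0.0457 0.019 ] z,y axes [-0.419  0.049 -0.907] [ 0.123  0.992 -0.003] F riser [  7.8 -11.9  20.7] w 0.518 54.854998514056206 j [ 0.67  0.72 -0.58  1.92 -0.12  0.54 -0.02]
per riser x,y,z: [[-0.9, 0.123, -0.419], [0.113, 0.992, 0.049], [0.422, -0.003, -0.907]]
grasp pt [ 0.56792718 -0.05524453  0.03608376] shift [-0.0079  0.0001 -0.0018] turn [-0.0026 -0.4351 -0.0006]
```

jog_arm --motion '[[[0.0005,0,-0.0015,0,0,0,-0.3],[0.0005,0,-0.0015,0,0,0,-0.3],[0.0005,0,-0.0015,0,0,0,-0.3],[-0.002,0,-0.002,0,-0.11,0,-0.3],[-0.004,0,-0.0022,0,-0.22,0,-0.3],[-0.006,0,-0.0022,0,-0.33,0,-0.3],[-0.008,0,-0.002,0,-0.435,0,-0.3],[-0.008,0,-0.002,0,-0.435,0,-0.3],[-0.008,0,-0.002,0,-0.435,0,-0.3]]]'

```text
clock: 20.63
position: [0.5708, -0.0504, 0.0166]
ee_rot: [2.557, 1.824, 0.002]
force: [-0.0, -1.1, 0.6]
width: 0.649
gripper_force: 0.0
```

jog_arm --motion '[[[0,0,0,0,0,0,1],[0,0,0,0,0,0,1],[0,0,0,0,0,0,1],[0,0,0,0,0,0,1],[0,0,0,0,0,0,1]]]' --force 50

```text
clock: 21.05
position: [0.5686, -0.0569, 0.0156]
ee_rot: [-2.566, -1.811, 0.001]
force: [-1.5, -0.6, 0.0]
width: 0.521
gripper_force: 49.9
```

```bash
cat > m.py <<'E'
from h import *
st([])
t=np.load('tray.npy');c,s=np.cos(t[2]),np.sin(t[2])
S=observe();R=Rn.from_rotvec(S['ee_rot']).as_matrix()
g=save('wrist','w5.png')
gr=cv2.cvtColor(g,cv2.COLOR_RGB2GRAY)
# length of tin ahead of the grasp (tool +x side): dark strip along tool x
f=R[:,0]*[1,1,0];f/=np.linalg.norm(f)
for o in(-.012,.012):
    xs=np.arange(.03,.16,.001);q=proj('wrist',[S['position']*[1,1,0]+[0,0,.056+max(0,S['position'][2]-.0172)]+f*x+R[:,1]*o for x in xs]).astype(np.float32)
    v=cv2.remap(gr,q[:,0].copy(),q[:,1].copy(),1).ravel();print('end ahead of TCP',xs[v>100][:1])
# TCP goal: tin centre at tray (.05,.0x)
for a in(.085,.08,.075):
    yc=.03
    h=t[2]-0.0  # tool y along tray x
    y=np.array([c,s,0]);z=np.array([0,0,-1.]);G=np.c_[np.cross(y,z),y,z];xax=G[:,0]
    C=np.array([t[0]+c*.05-s*yc,t[1]+s*.05+c*yc,0])
    P=C-xax*(a-.06)+[0,0,.15]
    print(a,'shift',(R.T@(P-S['position'])).round(4),'turn',Rn.from_matrix(R.T@G).as_rotvec().round(4),'P',P.round(3))
E
python3 m.py
```

```text
t 21.05 riser pos [0.1719 0.0458 0.0156] z,y axes [-0.001 -0.002 -1.   ] [ 0.126  0.992 -0.002] F riser [ 0.9 -1.3  0. ] w 0.521 49.940916895866394 j [ 0.12  0.61 -0.16  1.89  0.15  0.65 -0.48]
per riser x,y,z: [[-0.992, 0.126, -0.001], [0.126, 0.992, -0.002], [0.0, -0.002, -1.0]]
end ahead of TCP [0.095]
end ahead of TCP [0.095]
0.085 shift [-0.2812  0.0307 -0.1346] turn [-0.0015 -0.0005 -0.2217] P [ 0.503 -0.332  0.15 ]
0.08 shift [-0.2764  0.0296 -0.1346] turn [-0.0015 -0.0005 -0.2217] P [ 0.504 -0.327  0.15 ]
0.075 shift [-0.2715  0.0285 -0.1346] turn [-0.0015 -0.0005 -0.2217] P [ 0.505 -0.322  0.15 ]
```

Upright grip holds. The tin's centre is 35 mm ahead of the TCP. Carrying it to the tray's empty half.

jog_arm --motion '[[[0,0,-0.01,0,0,0,1],[0,0,-0.035,0,0,0,1],[-0.005,0,-0.065,0,0,0,1],[-0.025,0.003,-0.09,0,0,-0.03,1],[-0.055,0.006,-0.11,0,0,-0.06,1],[-0.09,0.01,-0.12,0,0,-0.09,1],[-0.125,0.014,-0.12,0,0,-0.12,1],[-0.16,0.018,-0.12,0,0,-0.15,1],[-0.195,0.022,-0.12,0,0,-0.18,1],[-0.23,0.026,-0.12,0,0,-0.2,1]]]'

```text
clock: 21.93
position: [0.5166, -0.2826, 0.1365]
ee_rot: [-2.368, -2.063, -0.001]
force: [0.5, 0.8, -2.9]
width: 0.522
gripper_force: 49.9
```

jog_arm --motion '[[[-0.03,0,0,0,0,-0.01,1],[-0.05,0,0,0,0,-0.02,1],[-0.05,0,0,0,0,-0.02,1],[-0.05,0,0,0,0,-0.02,1]]]'

```text
clock: 22.27
position: [0.5096, -0.332, 0.1359]
ee_rot: [-2.352, -2.081, 0.0]
force: [0.2, 0.6, -3.3]
width: 0.518
gripper_force: 49.9
```

```bash
sed -i 's/for a in.*/for a in (.095,):/; s/w5.png/w6.png/' m.py; python3 m.py; python3 -c "
from h import *
t=np.load('tray.npy');c,s=np.cos(t[2]),np.sin(t[2])
C=np.array([[.105,.125],[.105,-.125],[-.105,-.125],[-.105,.125]])
print(proj('wrist',np.c_[t[0]+c*C[:,0]-s*C[:,1],t[1]+s*C[:,0]+c*C[:,1],np.full(4,.018)]).round().tolist())"
```

```text
t 22.27 riser pos [0.4532 0.0468 0.1359] z,y axes [-0.    -0.001 -1.   ] [-0.093  0.996 -0.001] F riser [-0.6  0.  -3.3] w 0.518 49.93805140256882 j [ 0.63  0.5  -0.2   1.71  0.12  0.94  0.26]
per riser x,y,z: [[-0.996, -0.093, -0.0], [-0.093, 0.996, -0.001], [0.001, -0.001, -1.0]]
end ahead of TCP [0.096]
end ahead of TCP [0.097]
0.095 shift [-0.011  -0.006  -0.0141] turn [-0.0007 -0.0006 -0.0023] P [ 0.502 -0.342  0.15 ]
[[385.0, 84.0], [372.0, 365.0], [155.0, 364.0], [112.0, 84.0]]
```

View pics/w6.png

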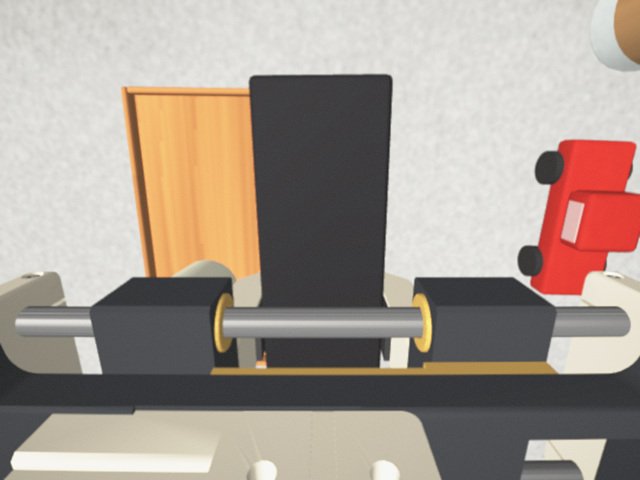

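The wrist view shows the tray's left wall at (124–150, 88–275), about 5 mm further in +x than fitted. The tin (250–390) therefore already hangs in the middle of the empty half, with the cup at (205,270) to its left. Lowering.

jog_arm --motion '[[[-0.003,0,0.02,0,0,0,1],[-0.006,0,0.045,0,0,0,1],[-0.008,0,0.07,0,0,0,1],[-0.008,0,0.09,0,0,0,1],[-0.008,0,0.1,0,0,0,1],[-0.008,0,0.106,0,0,0,1],[-0.008,0,0.11,0,0,0,1],[-0.008,0,0.11,0,0,0,1]]]'

```text
clock: 22.98
position: [0.51, -0.3376, 0.0259]
ee_rot: [-2.348, -2.086, -0.001]
force: [-0.4, 0.4, -2.9]
width: 0.518
gripper_force: 49.9
```

jog_arm --motion '[[[0,0,0.0015,0,0,0,1],[0,0,0.003,0,0,0,1],[0,0,0.003,0,0,0,1]]]'

```text
clock: 23.23
position: [0.5098, -0.3384, 0.0233]
ee_rot: [2.35, 2.085, 0.001]
force: [0.5, 0.8, -2.5]
width: 0.52
gripper_force: 49.9
```

jog_arm --motion '[[[0,0,0.0012,0,0,0,1],[0,0,0.0012,0,0,0,1]]]'

```text
clock: 23.4
position: [0.5095, -0.3383, 0.0217]
ee_rot: [-2.349, -2.085, -0.0]
force: [-0.3, -0.7, -2.4]
width: 0.522
gripper_force: 49.9
```

jog_arm --motion '[[[0,0,0.0012,0,0,0,1],[0,0,0.0012,0,0,0,1]]]'

```text
clock: 23.57
position: [0.5096, -0.3383, 0.0206]
ee_rot: [-2.349, -2.085, -0.0]
force: [-0.6, -0.0, 1.8]
width: 0.521
gripper_force: 49.9
```

jog_arm --motion '[[[0,0,0.0007,0,0,0,1],[0,0,0.0007,0,0,0,1]]]'

```text
clock: 23.73
position: [0.5096, -0.3383, 0.0205]
ee_rot: [-2.349, -2.085, -0.0]
force: [-2.1, 1.4, 9.8]
width: 0.521
gripper_force: 49.9
```

jog_arm --motion '[[[0,0,0,0,0,0,0.0],[0,0,0,0,0,0,-0.15],[0,0,0,0,0,0,-0.3],[0,0,0,0,0,0,-0.3],[0,0,0,0,0,0,-0.3]]]'

```text
clock: 24.15
position: [0.5096, -0.3382, 0.0195]
ee_rot: [-2.349, -2.085, -0.0]
force: [-0.1, 0.4, 0.2]
width: 0.648
gripper_force: 0.0
```

jog_arm --motion '[[[0,0,-0.01,0,0,0,-0.3],[0,0,-0.03,0,0,0,-0.3],[0,0,-0.06,0,0,0,-0.3],[0,0,-0.1,0,0,0,-0.3],[-0.02,0,-0.13,0,0,0,-0.3],[-0.05,0,-0.15,0,0,0,-0.3],[-0.08,0,-0.16,0,0,0,-0.3],[-0.1,0,-0.16,0,0,0,-0.3],[-0.1,0,-0.16,0,0,0,-0.3]]]'

```text
clock: 24.9
position: [0.4955, -0.4438, 0.1812]
ee_rot: [2.354, 2.076, -0.004]
force: [0.1, -1.0, -0.2]
width: 0.647
gripper_force: 0.0
```

```bash
python3 - <<'E'
from h import *
st([])
a=get_image('wrist');b=get_image('side')
c=np.zeros((480,800,3),np.uint8);c[:300,:400]=cv2.resize(a,(400,300));c[:300,400:]=cv2.resize(b[100:350,200:450],(400,300))
save('','f.png',c)
E
```

```text
t 24.9 riser pos [0.5654 0.0569 0.1812] z,y axes [ 0.004  0.001 -1.   ] [-0.09   0.996  0.001] F riser [ 1.   0.3 -0.2] w 0.647 0.0 j [ 0.76  0.54 -0.18  1.51  0.11  1.09  0.44]
per riser x,y,z: [[-0.996, -0.09, 0.004], [-0.09, 0.996, 0.001], [-0.004, 0.001, -1.0]]
```

View pics/f.png

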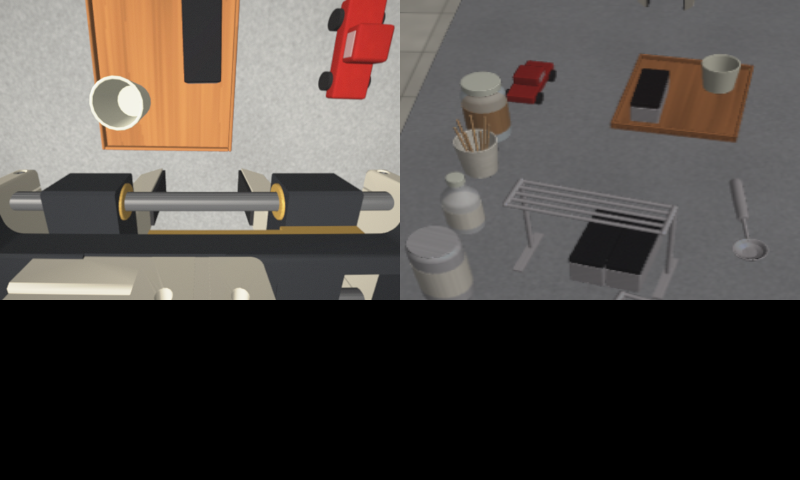

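The tin lies flat inside the tray's empty half, at (650,95) in the side crop and (202,40) in the wrist crop. The cup stands, both tall tins are in place, and the gripper is clear.

```bash
python3 -c "
from cell import *
print(sign_off())"
```

```text
the job is handed in; nothing more can be done
None
```

The low tin now stands upright on the floor of the tray's empty half, released and clear of the gripper. The two tall tins stayed in place, and nothing else looks moved in the last pictures. I rested it briefly on the open counter on the way to bring the gripper upright, because leaning it would have touched the cup.

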